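# Cover the mixing flask and press it into the sprung shaker cradle

## Task

Put the loose blue cover on the mouth of the round metal flask while the flask stands in its cork-edged rest, so that the cover sits fully seated and level, and let go of it. Then take the covered flask by its neck, set its round bottom in the orange spring ring on top of the grey shaker, and press it straight down, upright, until the ring is at the bottom of its travel. Finish while still gripping the flask by the neck and holding the ring down, with the hand off the shaker; leave the other things on the table where they are.

Things in the scene. Friction and masses are not known exactly. Their poses are not given: they have to be found in the camera images.
- cover_knob (a point): centre of the knob of the loose blue cover: upright round knob 16 across and 18 tall (this point 9 below its top) on a disc 44 across and 5 thick, under which a black plug 31 across, 8 deep, with a bevelled edge, points down. The cover starts lying on the table on its plug, knob up, so this point is 22 above the table and the disc's upper face 13 above it. z axis along the knob, up. The plug drops into the flask's mouth with 2.5 to spare all round. Weighs about 45 g.
- cover_under (a point): centre of the under face of the cover's disc, round the plug (14 below the knob's centre). When the cover is seated this face lies on the flask's rim, so this point coincides with flask_rim.
- flask: round metal flask, 96 tall, about 180 g: ball-shaped body 66 across (ball centre 27 above the foot) with a flat foot 38 across, and a straight hollow neck 44 across outside, 36 inside, from 52 to 96 above the foot. Origin at the centre of the foot, z up along the neck. Starts upright in its rest.
- flask_foot (a point): centre of the flask's flat foot (same point as the flask's origin)
- flask_neck (a point): point on the flask's axis inside the neck, 18 below the rim, 78 above the foot: a good height to grip the neck (44 across)
- flask_rim (a point): centre of the flask's mouth, level with the rim, 96 above the foot; z up along the neck
- flask_rest: fixed round rest, 74 across, cork wall 18 high round a floor 6 above the table, on which the flask's foot stands; origin under its centre, on the table
- shaker: fixed grey shaker housing 124x124, top 50 above the table, with the orange spring ring above it; origin on the table under the ring's centre; its front panel (knob, lamp, white switch) looks along its -x axis
- ring_seat (a point): centre of the orange spring ring, level with its upper face: ring 72 across outside, hole 52 across, 10 thick; upper face 81 above the table when free. It moves with the ring. The flask's ball rests on the hole's upper edge with the foot 7 below this point
- spring_ring (a joint): how far the spring ring is pressed straight down, in m: 0 free (up), 0.016 at its bottom stop. The spring pushes up with about 3 N when free and 8.5 N at the stop; the weight of the flask alone presses it less than 0.003.
- hybrid_18: black golf-club head, 65x105x75, standing loose behind the flask (mm). A bystander, to be left alone; origin at the centre of its underside.
- hybrid_21: black golf-club head, 64x105x75, standing loose at the back (mm). A bystander, to be left alone; origin at the centre of its underside.
- hybrid_24: black golf-club head, 64x105x75, standing loose behind the shaker (mm). A bystander, to be left alone; origin at the centre of its underside.
- dot_roll: green roll, 70 across and 22 high, lying flat between flask and shaker (mm). A bystander, to be left alone; origin at the centre of its underside.
- tape_roll: tan tape roll, 72 across and 18 high, lying flat (mm). A bystander, to be left alone; origin at the centre of its underside.
- marker_red: red-capped white marker, 124 long, lying near the robot (mm). A bystander, to be left alone; origin at the centre of its underside.
- caliper: caliper, 239 long, lying on the right (mm). A bystander, to be left alone; origin at the centre of its underside.
- brush: wooden-handled brush, 145 long and 25 high, lying near the robot (mm). A bystander, to be left alone; origin at the centre of its underside.
- cover: the loose blue cover as a whole; origin at the centre of its plug's lower face, 22 below the knob's centre
Not all that is in view belongs to the job. What is shaped like the flask but green or yellow is not meant.

How it is judged:
By the outcome, as a careful person would: the job done as asked, in the order asked, and still so for the second after the job is handed in, while the arm keeps its last pose, push and grip.
It also fails if it takes over 58 s, if anything falls off the work surface, if the arm or the gripper's body presses on something with over 40 N, if the wrist force passes 120 N, or if a joint passes its speed limit or range.

## Robot

A 6-joint arm with a two-finger parallel gripper is mounted at the origin on a cart in front of the work surface, level with it; the furniture and walls round the work are solid. World frame = base frame: x ahead of the robot, y to its left, z up, the work surface at z = 0. Lengths are in m, angles in rad, forces in N, time in s.
With the tool pointing down it reaches from about 0.325 to 0.925 m from the base axis. Payload 3.1 kg.
Tool frame: the origin (TCP) lies between the finger pads; the fingertips stand 19 mm ahead of it and the grasp point (between the pads) is the TCP; y points along the fingers, x is the direction in which the jaws open and shut, and the axes are right-handed (so a half turn about y gives the same grasp; the last joint's range is limited). The gripper opens to 85 mm and grips with 20 to 120 N. Pads are 22 mm wide; open, the fingers measure 114 mm over their backs; the gripper's body (76 mm by 85 mm) begins 54 mm behind the grasp point. The pads swing forward as they close: fully open they stand 13 mm farther back than shut.
Start: joints at [1.019, 0.217, 1.613, -0, 1.311, -0.112], TCP at [0.266, 0.566, 0.25] pointing down, gripper open.
Joint ranges: [-2.75, 2.75], [-0.78, 2.1], [0.31, 2.55], [-1.13, 4.27], [0.13, 2.63], [-2.58, 2.58]. Speed limits (rad/s): [2.79, 2.79, 3.14, 3.14, 3.14, 3.14].

## Interface

Orientations are given as a 3x3 rotation matrix whose columns are the frame's x, y, z axes.
In Python, from workcell import bot, imaging, job gives the robot as it stands.
- The arm moves only by the tool drive_tool, never from a script. Its argument "motion" is a list that holds one entry, the list of rows, each a list of 5 numbers: the closure, from -1 (fully open) to 1 (shut), then the shift along the world's x, y, z in m, then the turn about the world's z in degrees. In form: [[[fingers, dx, dy, dz, turn], ...]]. A call has exactly 5 rows; each row is the pose to reach, as a shift and turn from the pose commanded when the call began; what a row does not reach only later rows make up. A row lasts 1/10 s, in which the tool goes at most 50 mm and 8.59 degrees, less where a joint would pass 70% of its speed; a pose out of reach is approached as far as the arm can. A call with a gripper value outside its range is refused whole. The fingers move at their own pace and stop on an object; "squeeze" is the grip in N (left out, the last holds). Time passes only in rows, so rows that repeat a pose let the fingers close, or fill a call up. It gives the time, the measured TCP pose, the force and the opening at its end, in the units of the state.
- bot.observe(): the state, without advancing time (a new reading comes with each control period).
- imaging.read_camera(name): name is "side" or "top" or "wrist"; returns a dict with "frame" (480x640x3 uint8, red, green, blue), "range_z" (480x640 float32, m along the optical axis (not along the pixel's ray), 0 where there is no reading), "mtx" (3x3 intrinsics, pixels), "D" ([k1, k2, p1, p2, k3] as OpenCV has them; the pictures are not rectified), "world_from_camera" (4x4, takes a point from camera to world coordinates). Camera axes: x right, y down, z forward; pixel columns grow to the right and rows downward; lengths in m; the calibration is good to about 2 mm. A picture is of the moment at which its call begins.
- job.hand_in(): hands the job in, once; it reports no verdict.
The state is a dict: "time_s": time; "qpos": joint angles; "qvel": joint speeds; "tau": joint torques, N m; "ee_pos": TCP position; "eef_rot": TCP orientation; "ft_force": force on the tool from outside, world axes, zero at the start; "moment": the same for the moment, N m; "gripper_width": finger opening in m.
Only numpy, scipy, OpenCV 4.12 (cv2) and the standard library are available. Lean on these libraries where they do the work, as an engineer would, in place of code of your own. Each camera call takes 0.05 s, during which the arm holds its last target.

## Working session

There is one attempt and no reset: what is moved stays moved. The work goes in short steps, Python scripts to look and compute and a tool call to move; the robot and the scene stay as the last step left them, time stands still between calls to the robot, and variables do not carry over. Pictures are saved under pics/ and viewed, and the job is handed in when it is done.

Besides the shell and the picture viewer there is one more tool, called after "Call:" as name([rows], argument=value, ...), one row to a line, values as JSON. drive_tool: Moves the arm, as the interface text tells. Its arguments: {"type":"object","properties":{"motion":{"type":"array","items":{"type":"array","items":{"type":"array","items":{"type":"number"}}}},"squeeze":{"type":"number"}},"required":["motion"]}

```bash
ls; mkdir -p pics; cat > h.py <<'E'
from workcell import bot, imaging, job
import numpy as np, cv2
def cap(n,fn=None):
    c=imaging.read_camera(n)
    if fn: cv2.imwrite('pics/'+fn,c['frame'][...,::-1])
    np.savez('/tmp/'+(fn or n)+'.npz',**{k:np.array(v) for k,v in c.items()})
    return c
def world(c,):
    # per-pixel world points
    h,w=c['range_z'].shape
    u,v=np.meshgrid(np.arange(w),np.arange(h))
    p=cv2.undistortPoints(np.stack([u,v],-1).reshape(-1,1,2).astype(np.float64),c['mtx'],c['D']).reshape(h,w,2)
    z=c['range_z'].astype(float)
    P=np.stack([p[...,0]*z,p[...,1]*z,z,np.ones_like(z)],-1)
    W=P@np.array(c['world_from_camera']).T
    W=W[...,:3].copy(); W[z==0]=np.nan
    return W
def proj(c,p):
    T=np.linalg.inv(c['world_from_camera'])
    p=np.atleast_2d(p)
    return cv2.projectPoints(np.array(p,float),cv2.Rodrigues(T[:3,:3])[0],T[:3,3],c['mtx'],c['D'])[0].reshape(-1,2)
E
python3 - <<'E'
from h import *
for n in ['side','top','wrist']:
    c=cap(n,n+'0.png'); print(n,np.round(c['world_from_camera'],3).tolist())
s=bot.observe(); print(s)
E
```

```text
pics
side [[-0.997, 0.044, -0.059, 0.63], [0.073, 0.513, -0.856, 1.042], [-0.007, -0.858, -0.514, 0.745], [0.0, 0.0, 0.0, 1.0]]
top [[-0.007, -0.996, 0.094, 0.465], [-1.0, 0.006, -0.003, -0.052], [0.003, -0.094, -0.996, 1.186], [0.0, 0.0, 0.0, 1.0]]
wrist [[0.425, 0.869, 0.254, 0.201], [0.905, -0.408, -0.121, 0.595], [-0.002, 0.282, -0.96, 0.372], [0.0, 0.0, 0.0, 1.0]]
{'time_s': 0.15, 'qpos': array([ 1.01880718e+00,  2.17580446e-01,  1.61462388e+00,  2.89261527e-05,
        1.31132578e+00, -1.12207925e-01]), 'qvel': array([-0.00012075, -0.00250993, -0.0042639 , -0.00051149,  0.00076905,
        0.00113628]), 'tau': array([-9.96493472e-04, -3.97450590e+01, -3.04414988e+01, -2.76288511e-04,
        5.87641349e-03,  2.90005119e-05]), 'ee_pos': array([0.26573892, 0.56500832, 0.24923802]), 'eef_rot': array([[ 4.25747257e-01, -1.03977066e-03, -9.04841529e-01],
       [ 9.04840084e-01, -1.63504719e-03,  4.25748457e-01],
       [-1.92213935e-03, -9.99998123e-01,  2.44709314e-04]]), 'ft_force': array([-0.04029245,  0.37686336,  0.13079287]), 'moment': array([-0.01322396,  0.00985114,  0.00315679]), 'gripper_width': 0.08529300603529728}
```

View pics/side0.png

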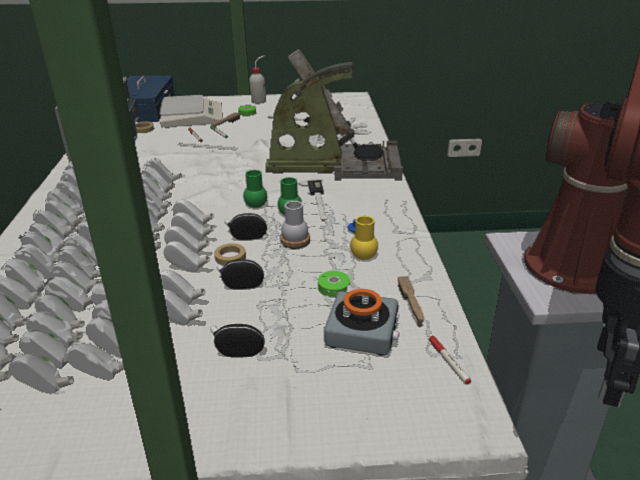

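View pics/top0.png

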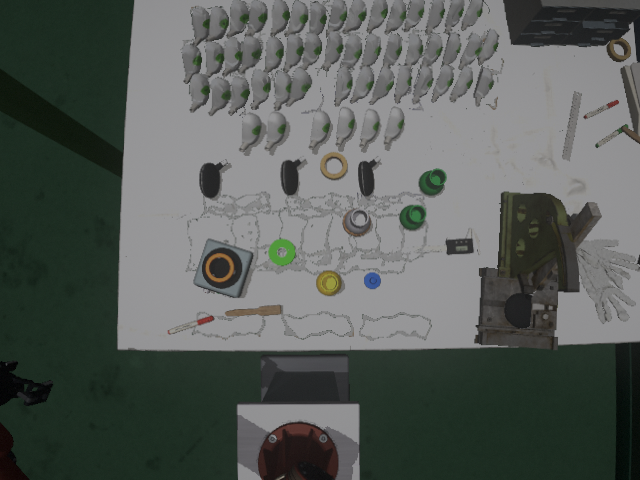

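View pics/wrist0.png

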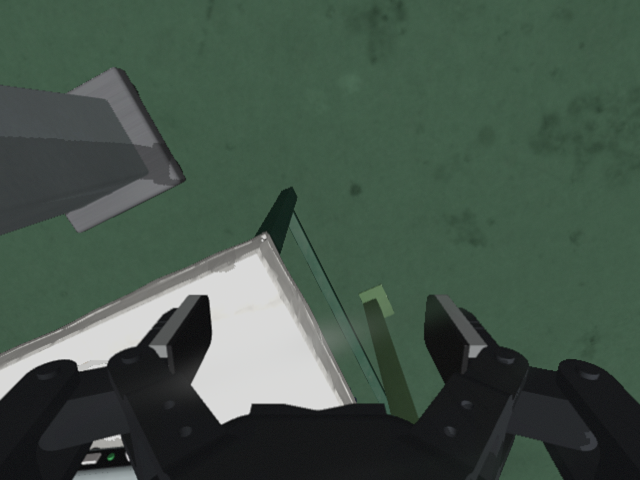

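Side view: the metal flask in its rest is at (294,225), with green ones at (289,195) and (254,190) and a yellow one at (364,240). Top view: the flask is at (357,221), the blue cover at (372,281), and the ring at (221,267). Lookalikes in the top view are green (413,217), green (432,181) and yellow (329,283). I choose the bare metal one with the cork rest, and the only blue knobbed disc. Next I'll measure and check crops.

```bash
cat > m.py <<'E'
from h import *
c=dict(np.load('/tmp/top0.png.npz')); W=world(c)
hsv=cv2.cvtColor(c['frame'],cv2.COLOR_RGB2HSV)
def rep(name,m):
    p=W[m]; p=p[np.isfinite(p[:,2])]
    print(name,m.sum(),'med',np.round(np.median(p,0),4),'min',np.round(p.min(0),3),'max',np.round(p.max(0),3)); return p
v,u=np.mgrid[:480,:640]
def box(a,b,r): return (abs(u-a)<r)&(abs(v-b)<r)
H,S=hsv[...,0],hsv[...,1]
def circ(name,p):
    xy=p[:,:2].astype(np.float32); (cx,cy),r=cv2.minEnclosingCircle(xy); print(name,'circle',round(cx,4),round(cy,4),round(r,4),'mean',xy.mean(0),'z',np.median(p[:,2]))
m=box(372,281,14)&(S>120)&(H>95)&(H<130); p=rep('cover',m)
for lo,hi in[(.005,.02),(.022,.04)]:
    q=p[(p[:,2]>lo)&(p[:,2]<hi)]; 
    if len(q)>3: circ('cover%g'%lo,q)
m=box(221,267,28)&(S>120)&(H>5)&(H<20); p=rep('ring',m); q=p[(p[:,2]>.07)]; circ('ring',q)
m=box(357,219,22); p=rep('flask',m)
for lo,hi in[(.092,.12),(.012,.03)]:
    q=p[(p[:,2]>lo)&(p[:,2]<hi)]
    if len(q)>3: circ('flask%g'%lo,q)
m=box(223,267,45)&(W[...,2]>.043)&(W[...,2]<.055); p=rep('shaker',m); print(cv2.minAreaRect((p[:,:2]*1000).astype(np.float32)))
for n,a in [('yellow',(329,283)),('dot',(282,252)),('g1',(413,217)),('h18',(367,177)),('brush',(255,311))]:
    m=box(*a,20)&(W[...,2]>.012); p=rep(n,m)
im=c['frame'][200:320,180:450]; cv2.imwrite('pics/crop0.png',cv2.resize(im,None,fx=2.9,fy=2.9,interpolation=cv2.INTER_CUBIC)[...,::-1])
E
python3 m.py
```

```text
cover 200 med [ 0.4721 -0.197   0.0138] min [ 0.451 -0.216  0.009] max [ 0.491 -0.176  0.035]
cover0.005 circle 0.4717 -0.1972 0.0212 mean [ 0.47116876 -0.19676259] z 0.013334628489488187
cover0.022 circle 0.4729 -0.1966 0.0074 mean [ 0.47291842 -0.1966621 ] z 0.030877562270275716
ring 338 med [0.5061 0.1872 0.081 ] min [0.472 0.153 0.048] max [0.541 0.23  0.087]
ring circle 0.5059 0.1873 0.0362 mean [0.50557214 0.18769298] z 0.08122393319417553
flask 1849 med [ 0.629  -0.158   0.0052] min [ 0.577 -0.219 -0.006] max [ 0.692 -0.105  0.107]
flask0.092 circle 0.6261 -0.1585 0.0219 mean [ 0.6261358  -0.15849535] z 0.10229111612575226
flask0.012 circle 0.6391 -0.1585 0.066 mean [ 0.6222102  -0.15295583] z 0.017192506093932858
shaker 1899 med [0.5046 0.1843 0.0507] min [0.431 0.113 0.043] max [0.579 0.261 0.055]
((505.7596740722656, 187.00027465820312), (124.9309310913086, 125.4872055053711), 72.46868133544922)
yellow 514 med [ 0.4678 -0.0817  0.0506] min [ 0.435 -0.125  0.012] max [ 0.515 -0.051  0.101]
dot 599 med [0.5439 0.0391 0.0222] min [ 0.505 -0.007  0.012] max [0.581 0.087 0.058]
g1 515 med [ 0.6319 -0.2986  0.0516] min [ 0.603 -0.333  0.014] max [ 0.683 -0.271  0.101]
h18 523 med [ 0.7348 -0.1813  0.0599] min [ 0.691 -0.222  0.016] max [ 0.793 -0.161  0.079]
brush 327 med [0.3969 0.1003 0.0255] min [0.384 0.057 0.017] max [0.444 0.156 0.054]
```

```bash
python3 - <<'E'
from h import *
c=dict(np.load('/tmp/side0.png.npz')); im=c['frame'][170:360,220:420]
cv2.imwrite('pics/crop1.png',cv2.resize(im,None,fx=3,fy=3,interpolation=cv2.INTER_CUBIC)[...,::-1])
E
```

```text
(no output)
```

View pics/crop0.png

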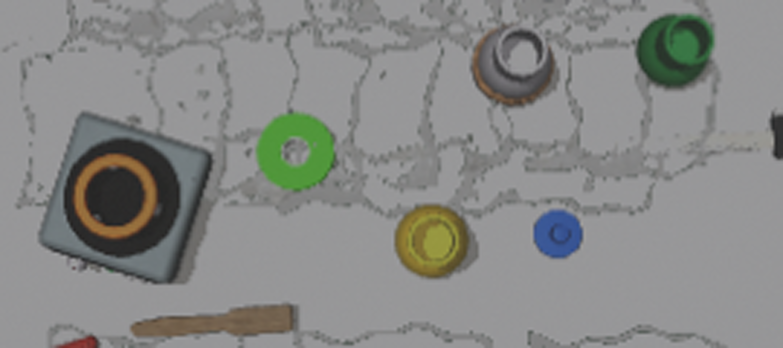

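View pics/crop1.png

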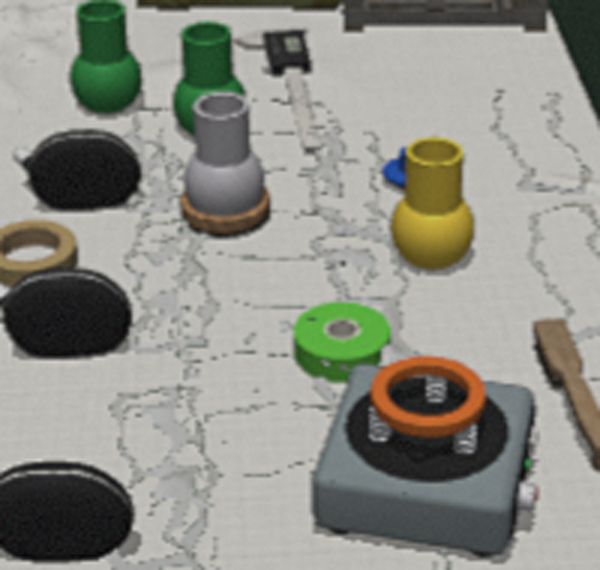

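Both crops confirm the choice: the bare metal flask in the cork rest and the blue knobbed cover. Now I'll move over the cover, keeping the present jaw heading since it clears everything, and pre-closing the fingers.

Call:
drive_tool([
  [[-1,0.01,-0.03,0,0],[-1,0.021,-0.072,0,0],[-1,0.032,-0.117,0,0],[-1,0.044,-0.162,0,0],[-1,0.056,-0.207,0,0]],
], squeeze=30)

```text
time_s: 0.65
ee_pos: [0.322, 0.3567, 0.2499]
eef_rot: [[0.425, -0.0, -0.905], [0.905, -0.0, 0.425], [-0.0, -1.0, -0.0]]
ft_force: [0.3, -0.1, 0.8]
gripper_width: 0.0854
```

Call:
drive_tool([
  [[-0.5,0.012,-0.045,0,0],[0,0.024,-0.09,0,0],[0.3,0.036,-0.135,0,0],[0.4,0.048,-0.18,0,0],[0.4,0.06,-0.225,0,0]],
])

```text
time_s: 1.15
ee_pos: [0.382, 0.1318, 0.2503]
eef_rot: [[0.425, 0.001, -0.905], [0.905, 0.0, 0.425], [0.0, -1.0, -0.0]]
ft_force: [0.6, -0.8, 0.5]
gripper_width: 0.0259
```

Call:
drive_tool([
  [[0.4,0.012,-0.045,0,0],[0.4,0.024,-0.09,0,0],[0.4,0.036,-0.135,-0.01,0],[0.4,0.048,-0.18,-0.03,0],[0.4,0.06,-0.225,-0.05,0]],
])

```text
time_s: 1.65
ee_pos: [0.4422, -0.0924, 0.2008]
eef_rot: [[0.426, 0.002, -0.905], [0.905, -0.001, 0.426], [0.0, -1.0, -0.002]]
ft_force: [0.8, -0.1, 0.3]
gripper_width: 0.026
```

Call:
drive_tool([
  [[0.4,0.01,-0.04,-0.03,0],[0.4,0.02,-0.075,-0.06,0],[0.4,0.028,-0.098,-0.085,0],[0.4,0.03,-0.106,-0.1,0],[0.4,0.03,-0.106,-0.1,0]],
])

```text
time_s: 2.15
ee_pos: [0.4698, -0.1964, 0.0979]
eef_rot: [[0.428, -0.005, -0.904], [0.904, 0.003, 0.428], [0.0, -1.0, 0.006]]
ft_force: [0.0, 0.4, 0.1]
gripper_width: 0.0255
```

```bash
python3 - <<'E'
from h import *
c=cap('wrist','w1.png'); s=bot.observe(); print(s['time_s'],s['ee_pos'],s['gripper_width'],s['ft_force'],s['eef_rot'][:,0],s['eef_rot'][:,1])
W=world(c); hsv=cv2.cvtColor(c['frame'],cv2.COLOR_RGB2HSV)
m=(hsv[...,0]>95)&(hsv[...,0]<130)&(hsv[...,1]>120)
p=W[m]; p=p[np.isfinite(p[:,2])]; print(len(p))
for lo,hi in[(.008,.018),(.026,.036)]:
    q=p[(p[:,2]>lo)&(p[:,2]<hi)]
    if len(q)>3: print(lo,cv2.minEnclosingCircle(q[:,:2].astype(np.float32)),np.median(q,0),len(q))
c=cap('top','t1.png'); cap('side','s1.png')
E
```

```text
2.2 [ 0.47049541 -0.19594728  0.09936709] 0.02536055272875502 [0.56092626 0.02705911 0.23597293] [4.26896472e-01 9.04300338e-01 5.49155448e-04] [-0.00335424  0.00219071 -0.99999197]
3819
0.008 ((0.4690605103969574, -0.19629372656345367), 0.0216098353266716) [ 0.4653862  -0.19396624  0.01209948] 2973
0.026 ((0.46919116377830505, -0.19638976454734802), 0.008047430776059628) [ 0.46860212 -0.19612122  0.02989275] 593
```

View pics/w1.png

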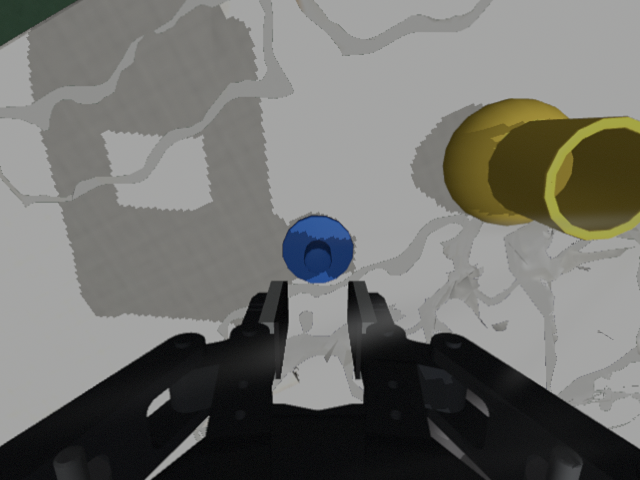

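The wrist image shows the knob at column 318, centred between the pads (columns 287 and 350). The yellow flask is well clear. Descending.

Call:
drive_tool([
  [[0.4,-0.001,0,-0.015,0],[0.4,-0.001,0,-0.035,0],[0.4,-0.001,0,-0.05,0],[0.4,-0.001,0,-0.06,0],[0.4,-0.001,0,-0.063,0]],
])

```text
time_s: 2.8
ee_pos: [0.4707, -0.1955, 0.0378]
eef_rot: [[0.425, -0.0, -0.905], [0.905, 0.0, 0.425], [0.0, -1.0, 0.0]]
ft_force: [-0.6, -0.0, 0.2]
gripper_width: 0.026
```

Call:
drive_tool([
  [[0.4,0,0,0,0],[0.4,0,0,0,0],[0.4,0,0,0,0],[0.4,0,0,0,0],[0.4,0,0,0,0]],
])

```text
time_s: 3.3
ee_pos: [0.471, -0.1964, 0.0383]
eef_rot: [[0.426, 0.001, -0.905], [0.905, -0.0, 0.426], [-0.0, -1.0, -0.001]]
ft_force: [-0.2, -0.5, -0.2]
gripper_width: 0.0256
```

```bash
python3 - <<'E'
from h import *
c=cap('wrist','w2.png'); s=bot.observe(); print(s['time_s'],s['ee_pos'],s['gripper_width'],s['ft_force'])
E
```

```text
3.35 [ 0.47093001 -0.19639877  0.03812159] 0.025602906100725537 [0.06847355 0.19894974 0.0051323 ]
```

View pics/w2.png

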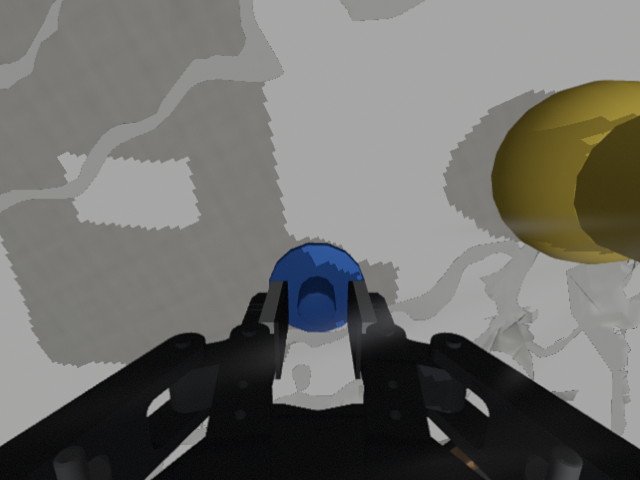

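```bash
python3 - <<'E'
from h import *
c=dict(np.load('/tmp/w2.png.npz')); t=np.array([.4709,-.1964,.0381]); xj=np.array([.426,.905,0]); zt=np.array([-.905,.426,0])
for sx in(-1,1):
  for sz in(-1,1):
    print(sx,sz,proj(c,t+sx*.0128*xj+sz*.011*zt+[0,0,-.019]).round(0))
print(proj(c,[t[0],t[1],.031]))
W=world(c); hsv=cv2.cvtColor(c['frame'],cv2.COLOR_RGB2HSV)
m=(hsv[...,0]>95)&(hsv[...,0]<130)&(hsv[...,1]>120)
p=W[m]; p=p[np.isfinite(p[:,2])]
q=p[(p[:,2]>.026)&(p[:,2]<.036)]; print(cv2.minEnclosingCircle(q[:,:2].astype(np.float32)),np.median(q,0))
# fingertip points
m=(np.mgrid[:480,:640][1]<285)&(np.mgrid[:480,:640][1]>262)&(np.mgrid[:480,:640][0]>278)&(np.mgrid[:480,:640][0]<330)
p=W[m]; d=(p-t); a=np.stack([d@xj,d@zt,d[:,2]],1); a=a[(a[:,2]>-.025)&(a[:,2]<.05)&(a[:,0]>-.03)&(a[:,0]<-.010)]; print(a.min(0),a.max(0),len(a))
print(np.percentile(a,[2,50,98],axis=0))
E
```

```text
-1 -1 [[289. 323.]]
-1 1 [[288. 277.]]
1 -1 [[347. 323.]]
1 1 [[348. 277.]]
[[318.07309863 314.061255  ]]
((0.46741652488708496, -0.1986084133386612), 0.010641129687428474) [ 0.46828863 -0.19602073  0.02987209]
[-0.02252946 -0.00198796 -0.02490699] [-0.01292825  0.01211517  0.02409276] 1000
[[-0.0213396   0.00202203 -0.01483938]
 [-0.01573388  0.01054826  0.0050489 ]
 [-0.01297066  0.01149304  0.0211383 ]]
```

```bash
python3 - <<'E'
from h import *
c=dict(np.load('/tmp/w2.png.npz')); im=c['frame'].copy()
t=np.array([.4709,-.1964,.0381])
crop=cv2.resize(im[220:400,230:410],None,fx=4,fy=4,interpolation=cv2.INTER_CUBIC)[:600]
th=np.linspace(0,6.283,40)
for ctr,col in((t,(255,0,0)),([.4691,-.1963],(0,255,0)),([.4722,-.197],(255,255,0))):
  for r,z in((.008,.031),(.022,.013)):
    P=np.stack([ctr[0]+r*np.cos(th),ctr[1]+r*np.sin(th),0*th+z],1)
    for q in proj(c,P): cv2.circle(crop,(int((q[0]-230+.5)*4),int((q[1]-220+.5)*4)),1,col,-1)
cv2.imwrite('pics/w2c.png',crop[...,::-1])
E
```

```text
(no output)
```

View pics/w2c.png

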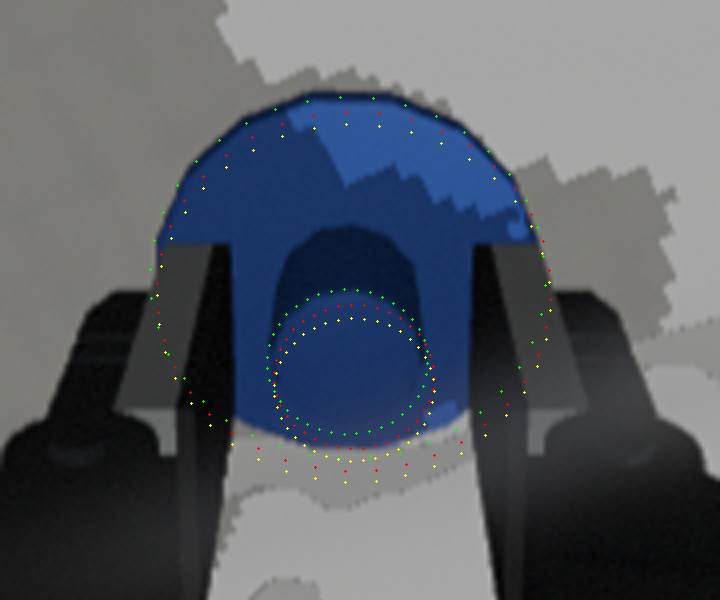

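Fingertips match the model, and the wrist view (green outline) fits the cover at (0.469, -0.196). I'll shift slightly, lower 2 mm and grip.

Call:
drive_tool([
  [[0.4,-0.0015,0,-0.002,0],[0.4,-0.0015,0,-0.002,0],[0.6,-0.0015,0,-0.002,0],[1,-0.0015,0,-0.002,0],[1,-0.0015,0,-0.002,0]],
], squeeze=30)

```text
time_s: 3.85
ee_pos: [0.4692, -0.1962, 0.0358]
eef_rot: [[0.426, -0.0, -0.905], [0.905, 0.0, 0.426], [0.0, -1.0, 0.0]]
ft_force: [0.4, 0.3, -1.6]
gripper_width: 0.0146
```

Call:
drive_tool([
  [[1,0,0,0,0],[1,0,0,0.002,0],[1,0,0,0.02,0],[1,0,0,0.06,0],[1,0,0,0.1,0]],
])

```text
time_s: 4.35
ee_pos: [0.4682, -0.1956, 0.1359]
eef_rot: [[0.426, -0.003, -0.905], [0.905, 0.002, 0.426], [0.0, -1.0, 0.003]]
ft_force: [1.8, -1.2, -0.4]
gripper_width: 0.0145
```

Call:
drive_tool([
  [[1,0.02,0.005,0.02,0],[1,0.05,0.012,0.04,0],[1,0.07,0.018,0.05,0],[1,0.08,0.02,0.05,0],[1,0.08,0.02,0.05,0]],
])

```text
time_s: 4.85
ee_pos: [0.5499, -0.176, 0.1856]
eef_rot: [[0.425, -0.0, -0.905], [0.905, -0.0, 0.425], [-0.0, -1.0, 0.0]]
ft_force: [-0.7, 0.3, -0.9]
gripper_width: 0.0144
```

```bash
python3 - <<'E'
from h import *
s=bot.observe();c=cap('wrist','w3.png');  print(s['time_s'],s['ee_pos'],s['gripper_width'],s['ft_force'])
W=world(c); p=W.reshape(-1,3); q=p[(p[:,2]>.093)&(p[:,2]<.107)&(abs(p[:,0]-.624)<.035)&(abs(p[:,1]+.158)<.035)]
print(len(q), cv2.minEnclosingCircle(q[:,:2].astype(np.float32)) if len(q)>3 else '')
E
```

```text
4.85 [ 0.54986666 -0.17595721  0.18562043] 0.014415841050471749 [-0.73959023  0.29533067 -0.85876489]
555 ((0.6153928637504578, -0.149774432182312), 0.017787953838706017)
```

View pics/w3.png

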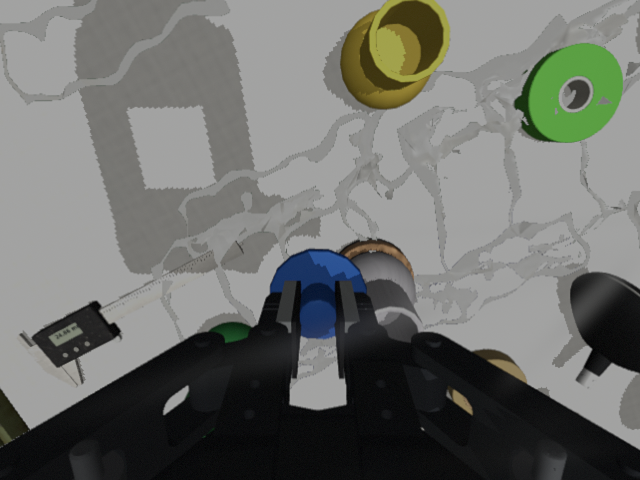

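Cover held, with a 14.4 mm opening. The flask hides under the gripper at (385,300). I'll move beyond it, high up, so the wrist camera sees both the rim and the cover.

Call:
drive_tool([
  [[1,0.02,0,0.02,0],[1,0.06,-0.002,0.04,0],[1,0.1,-0.005,0.045,0],[1,0.125,-0.008,0.045,0],[1,0.13,-0.008,0.045,0]],
])

```text
time_s: 5.4
ee_pos: [0.6797, -0.1848, 0.229]
eef_rot: [[0.426, -0.002, -0.905], [0.905, 0.0, 0.426], [-0.0, -1.0, 0.002]]
ft_force: [-0.1, 0.0, -1.0]
gripper_width: 0.0144
```

Call:
drive_tool([
  [[1,0,0,0,0],[1,0,0,0,0],[1,0,0,0,0],[1,0,0,0,0],[1,0,0,0,0]],
])

```text
time_s: 5.9
ee_pos: [0.6787, -0.1842, 0.2311]
eef_rot: [[0.426, -0.0, -0.905], [0.905, -0.0, 0.426], [-0.0, -1.0, 0.0]]
ft_force: [-0.5, -0.6, -0.2]
gripper_width: 0.0146
```

```bash
python3 - <<'E'
from h import *
s=bot.observe();c=cap('wrist','w4.png');  print(s['time_s'],s['ee_pos'],s['gripper_width'],s['ft_force'])
W=world(c); p=W.reshape(-1,3); q=p[(p[:,2]>.097)&(p[:,2]<.107)&(abs(p[:,0]-.624)<.035)&(abs(p[:,1]+.158)<.035)]
print(len(q), cv2.minEnclosingCircle(q[:,:2].astype(np.float32)) if len(q)>3 else '',np.median(q,0))
t=s['ee_pos']; xj=s['eef_rot'][:,0]; zt=s['eef_rot'][:,2]
hsv=cv2.cvtColor(c['frame'],cv2.COLOR_RGB2HSV)
m=(hsv[...,0]>95)&(hsv[...,0]<130)&(hsv[...,1]>120)&(np.isfinite(W[...,2]))
d=W[m]-t; a=np.stack([d@xj,d@zt,d[:,2]],1)*1000
print(np.percentile(a,[1,25,50,75,99],axis=0).round(1))
b=a[(a[:,2]<-20)&(a[:,2]>-27)]; print(len(b),cv2.minEnclosingCircle(b[:,:2].astype(np.float32)),np.median(b,0))
# disc plane
A=np.c_[b[:,:2],np.ones(len(b))]; print(np.linalg.lstsq(A,b[:,2],rcond=None)[0])
E
```

```text
5.9 [ 0.67866618 -0.18423505  0.23107885] 0.014555972817031946 [-0.52622954 -0.61484636 -0.17742741]
1130 ((0.6232707500457764, -0.1580784022808075), 0.02198309637606144) [ 0.62255214 -0.15750706  0.10097331]
[[-19.5 -20.8 -27.9]
 [ -5.6   3.2 -24. ]
 [ -0.1   7.3 -23.3]
 [  5.2  13.1  -8.2]
 [ 20.2  20.8  -3.8]]
2875 ((0.013666282407939434, 0.15212440490722656), 21.623872756958008) [ -0.04410549  11.14509855 -23.74983452]
[ 5.11494393e-05 -1.17610962e-02 -2.36382639e+01]
```

View pics/w4.png

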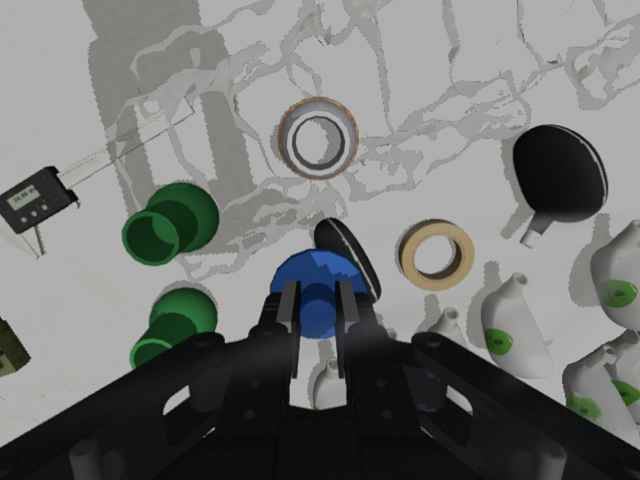

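The wrist view shows the rim at (318,138), giving (0.6233, -0.1581) with a 22.0 mm radius. The cover is centred in the hand to about 0.2 mm, with its disc top 23.6 mm below the TCP. Moving above the mouth.

Call:
drive_tool([
  [[1,-0.01,0.005,0,0],[1,-0.03,0.014,-0.01,0],[1,-0.047,0.022,-0.03,0],[1,-0.0557,0.0263,-0.055,0],[1,-0.0557,0.0263,-0.075,0]],
])

```text
time_s: 6.45
ee_pos: [0.6219, -0.157, 0.1548]
eef_rot: [[0.425, -0.001, -0.905], [0.905, 0.001, 0.425], [-0.0, -1.0, 0.002]]
ft_force: [0.3, -0.6, -1.0]
gripper_width: 0.0144
```

Call:
drive_tool([
  [[1,0,0,-0.005,0],[1,0,0,-0.005,0],[1,0,0,-0.005,0],[1,0,0,-0.005,0],[1,0,0,-0.005,0]],
])

```text
time_s: 6.95
ee_pos: [0.6246, -0.1584, 0.1524]
eef_rot: [[0.426, 0.002, -0.905], [0.905, -0.001, 0.426], [0.0, -1.0, -0.003]]
ft_force: [0.3, 0.3, 0.1]
gripper_width: 0.0143
```

```bash
python3 - <<'E'
from h import *
P=[]
s=bot.observe(); print(s['time_s'],s['ee_pos'],s['gripper_width'],s['ft_force'])
c=cap('wrist','w5.png'); s=bot.observe(); print(s['ee_pos'],s['ft_force'])
c=cap('side','s5.png'); im=c['frame'][150:270,230:390]; cv2.imwrite('pics/s5c.png',cv2.resize(im,None,fx=4.5,fy=4.5,interpolation=cv2.INTER_CUBIC)[...,::-1])
E
```

```text
6.95 [ 0.62459994 -0.15836878  0.15236731] 0.014328527454751909 [0.34044438 0.34103538 0.06885152]
[ 0.62437095 -0.1582757   0.15206657] [ 0.40720527  0.7644328  -1.33614029]
```

View pics/s5c.png

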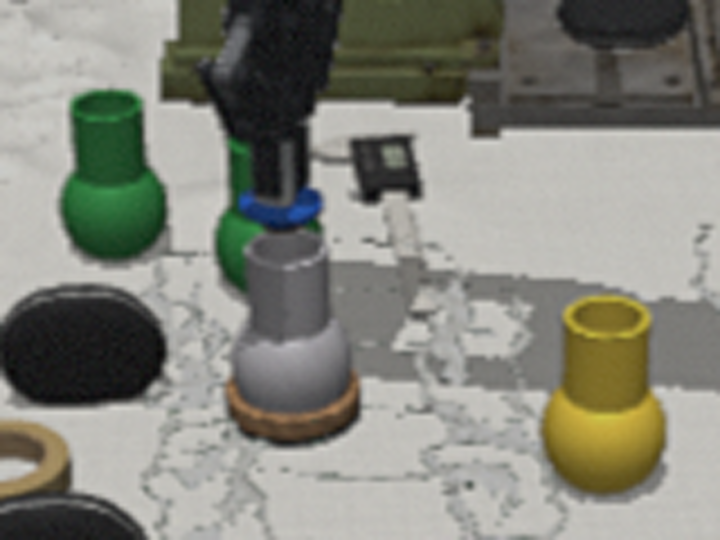

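View pics/w5.png

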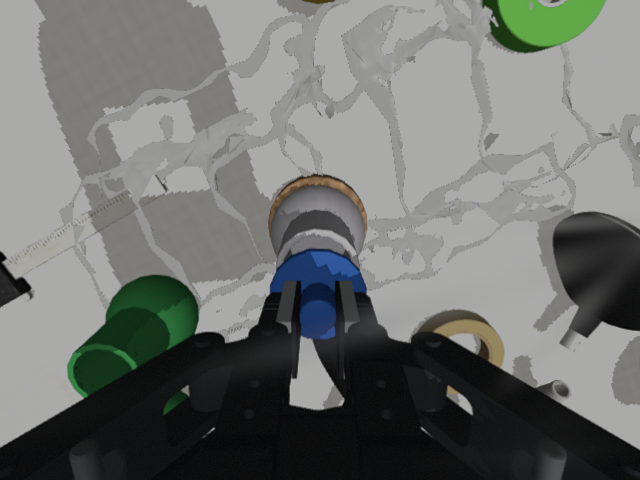

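Call:
drive_tool([
  [[1,-0.001,0,0,0],[1,-0.001,0,0,0],[1,-0.001,0,0,0],[1,-0.001,0,0,0],[1,-0.001,0,0,0]],
])

```text
time_s: 7.55
ee_pos: [0.6225, -0.1579, 0.1508]
eef_rot: [[0.426, -0.0, -0.905], [0.905, 0.0, 0.426], [-0.0, -1.0, 0.0]]
ft_force: [-0.4, 0.6, -0.1]
gripper_width: 0.0144
```

```bash
cat > al.py <<'E'
from h import *
s=bot.observe(); print(s['time_s'],s['ee_pos'],s['gripper_width'],s['ft_force'])
for n in('side','wrist'):
    c=cap(n,n+'_%.2f.png'%s['time_s']); W=world(c); hsv=cv2.cvtColor(c['frame'],cv2.COLOR_RGB2HSV)
    m=(hsv[...,0]>95)&(hsv[...,0]<130)&(hsv[...,1]>100)&(abs(W[...,0]-.624)<.05)&(abs(W[...,1]+.158)<.05)&(W[...,2]>.1)
    d=W[m]; zz=np.median(d[:,2]); print(n,'blue',len(d),d.min(0).round(4),d.max(0).round(4))
    g=(hsv[...,1]<60)&(abs(W[...,0]-.624)<.04)&(abs(W[...,1]+.158)<.04)
    for lo,hi in((.06,.07),(.07,.08),(.08,.09),(.09,.1),(.1,.105)):
        k=W[g&(W[...,2]>lo)&(W[...,2]<hi)]
        if len(k)>8: print(n,'neck',lo,len(k),np.percentile(k,[1,99],axis=0).round(4).tolist())
    dv=m.nonzero()
    if n=='side':
        for r in sorted(set(dv[0])): x=dv[1][dv[0]==r]; print('row',r,x.min(),x.max(),(x.min()+x.max())/2)
        gg=g&(W[...,2]>.06)
        for r in sorted(set(gg.nonzero()[0])): x=gg[r].nonzero()[0]; print('n',r,x.min(),x.max(),(x.min()+x.max())/2)
    print('expected rim px',proj(c,[.6233,-.1581,.102]),'disc at tcp',proj(c,s['ee_pos']-[0,0,.026]))
E
python3 al.py
```

```text
7.55 [ 0.62252634 -0.1579019   0.15075358] 0.014359872541212565 [-0.36658157  0.64961022 -0.08420742]
side blue 98 [ 0.5948 -0.1729  0.1217] [ 0.6448 -0.1325  0.2766]
side neck 0.06 66 [[0.6048, -0.1517, 0.0604], [0.6452, -0.1318, 0.0696]]
side neck 0.07 62 [[0.6045, -0.1517, 0.0701], [0.6449, -0.1321, 0.0798]]
side neck 0.08 98 [[0.6042, -0.1798, 0.0801], [0.6442, -0.1329, 0.0899]]
side neck 0.09 124 [[0.6037, -0.1792, 0.0902], [0.6438, -0.1321, 0.0998]]
side neck 0.1 35 [[0.6042, -0.1722, 0.1], [0.6459, -0.1324, 0.103]]
row 137 304 304 304.0
row 192 297 299 298.0
row 193 285 300 292.5
row 194 284 301 292.5
row 195 284 301 292.5
row 196 284 301 292.5
row 197 284 301 292.5
row 198 285 300 292.5
row 199 288 299 293.5
row 200 289 297 293.0
n 90 273 273 273.0
n 91 273 274 273.5
n 92 271 276 273.5
n 93 272 278 275.0
n 94 272 276 274.0
n 95 272 278 275.0
n 96 272 278 275.0
n 97 272 278 275.0
n 98 271 278 274.5
n 99 270 278 274.0
n 100 270 278 274.0
n 101 272 278 275.0
n 102 272 278 275.0
n 103 273 278 275.5
n 104 274 278 276.0
n 105 274 305 289.5
n 106 273 273 273.0
n 107 273 273 273.0
n 
[... 2148 characters left out ...]
302 293.5
n 221 285 302 293.5
n 222 286 301 293.5
n 223 286 299 292.5
n 224 289 295 292.0
expected rim px [[293.57206897 204.06734641]] disc at tcp [[293.55035088 195.49354129]]
wrist blue 4873 [ 0.5863 -0.2051  0.1224] [ 0.647  -0.1154  0.2303]
wrist neck 0.06 240 [[0.6012, -0.1734, 0.0602], [0.6223, -0.1363, 0.0699]]
wrist neck 0.07 275 [[0.6014, -0.1733, 0.0701], [0.6218, -0.1363, 0.0797]]
wrist neck 0.08 320 [[0.6012, -0.173, 0.0801], [0.6213, -0.1364, 0.0899]]
wrist neck 0.09 430 [[0.6013, -0.1737, 0.0903], [0.6221, -0.1364, 0.1]]
wrist neck 0.1 683 [[0.6019, -0.1738, 0.1], [0.6282, -0.1368, 0.1025]]
expected rim px [[318.28469906 275.48451464]] disc at tcp [[318.07649387 293.67179014]]
```

```bash
python3 - <<'E'
from h import *
c=dict(np.load('/tmp/wrist_7.55.png.npz')); W=world(c); hsv=cv2.cvtColor(c['frame'],cv2.COLOR_RGB2HSV)
m=(hsv[...,0]>95)&(hsv[...,0]<130)&(hsv[...,1]>120)&(W[...,2]>.122)&(W[...,2]<.131)&(abs(W[...,0]-.623)<.03)&(abs(W[...,1]+.158)<.03)
q=W[m]; print(len(q),cv2.minEnclosingCircle(q[:,:2].astype(np.float32)),np.median(q,0))
th=np.linspace(0,6.283,90); im=c['frame']; f=5; x0,y0=255,210
crop=cv2.resize(im[y0:y0+120,x0:x0+125],None,fx=f,fy=f,interpolation=cv2.INTER_CUBIC)
for ctr,r,z,col in(([.6225,-.1579],.022,.1272,(255,0,0)),([.6233,-.1581],.022,.102,(0,255,0)),([.6225,-.1579],.022,.1222,(255,255,0))):
    P=np.stack([ctr[0]+r*np.cos(th),ctr[1]+r*np.sin(th),0*th+z],1)
    for a in proj(c,P): cv2.circle(crop,(int((a[0]-x0+.5)*f),int((a[1]-y0+.5)*f)),1,col,-1)
cv2.imwrite('pics/w6.png',crop[...,::-1])
c=dict(np.load('/tmp/side_7.55.png.npz')); im=c['frame']; f=12; x0,y0=270,185
crop=cv2.resize(im[y0:y0+48,x0:x0+48],None,fx=f,fy=f,interpolation=cv2.INTER_CUBIC)
for ctr,r,z,col in(([.6225,-.1579],.022,.1272,(255,0,0)),([.6233,-.1581],.022,.102,(0,255,0)),([.6225,-.1579],.022,.1222,(255,255,0))):
    P=np.stack([ctr[0]+r*np.cos(th),ctr[1]+r*np.sin(th),0*th+z],1)
    for a in proj(c,P): cv2.circle(crop,(int((a[0]-x0+.5)*f),int((a[1]-y0+.5)*f)),2,col,-1)
cv2.imwrite('pics/s6.png',crop[...,::-1])
E
```

```text
2901 ((0.6227127313613892, -0.15816010534763336), 0.021870698779821396) [ 0.61160483 -0.15344494  0.12706277]
```

View pics/w6.png

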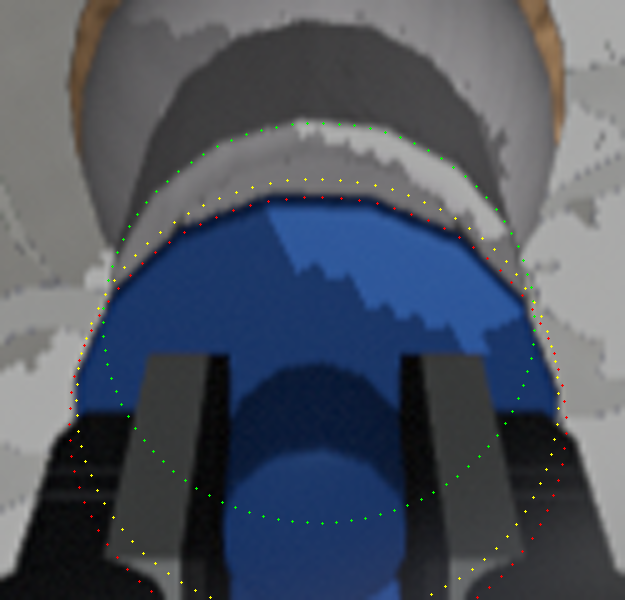

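View pics/s6.png

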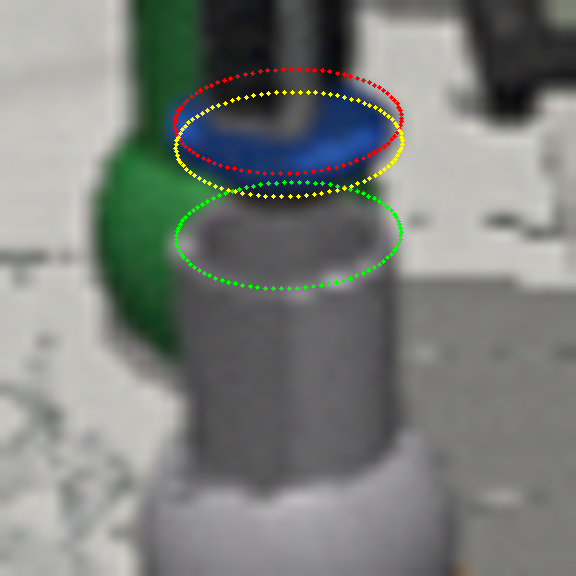

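Wrist and side views agree on alignment to about 1 mm, against 2.5 mm of play. Lowering.

Call:
drive_tool([
  [[1,-0.0005,0,-0.003,0],[1,-0.0005,0,-0.007,0],[1,-0.0005,0,-0.011,0],[1,-0.0005,0,-0.014,0],[1,-0.0005,0,-0.016,0]],
])

```text
time_s: 8.15
ee_pos: [0.6217, -0.1578, 0.1341]
eef_rot: [[0.426, -0.001, -0.905], [0.905, 0.0, 0.426], [-0.0, -1.0, 0.001]]
ft_force: [1.5, 0.3, -0.7]
gripper_width: 0.0146
```

Call:
drive_tool([
  [[1,0,0,0,0],[1,0,0,-0.001,0],[1,0,0,-0.002,0],[1,0,0,-0.003,0],[1,0,0,-0.003,0]],
])

```text
time_s: 8.65
ee_pos: [0.622, -0.1579, 0.1317]
eef_rot: [[0.426, -0.0, -0.905], [0.905, 0.0, 0.426], [-0.0, -1.0, 0.0]]
ft_force: [0.2, -0.1, -0.7]
gripper_width: 0.0145
```

Call:
drive_tool([
  [[1,0,0,-0.0005,0],[1,0,0,-0.001,0],[1,0,0,-0.0015,0],[1,0,0,-0.002,0],[1,0,0,-0.002,0]],
])

```text
time_s: 9.15
ee_pos: [0.6221, -0.158, 0.1299]
eef_rot: [[0.426, 0.0, -0.905], [0.905, -0.0, 0.426], [-0.0, -1.0, -0.0]]
ft_force: [-0.4, 0.5, 0.5]
gripper_width: 0.0145
```

```bash
python3 - <<'E'
from h import *
s=bot.observe(); print(s['time_s'],s['ee_pos'],s['ft_force'],s['moment'])
c=cap('wrist','w7.png'); im=c['frame'][180:360,230:410]; cv2.imwrite('pics/w7c.png',cv2.resize(im,None,fx=3,fy=3,interpolation=cv2.INTER_CUBIC)[...,::-1])
c=cap('side','s7.png'); im=c['frame'][180:250,265:325]; cv2.imwrite('pics/s7c.png',cv2.resize(im,None,fx=8,fy=8,interpolation=cv2.INTER_CUBIC)[...,::-1])
E
```

```text
9.15 [ 0.62209118 -0.1579569   0.12985024] [-0.37221542  0.5358308   0.51863067] [-0.03187394 -0.00179834  0.02321648]
```

View pics/w7c.png

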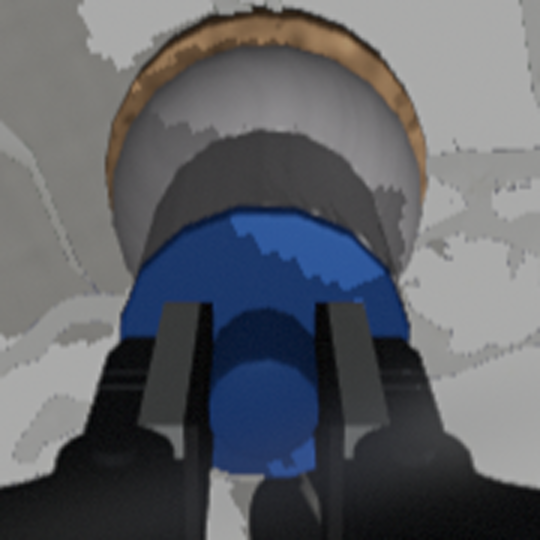

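View pics/s7c.png

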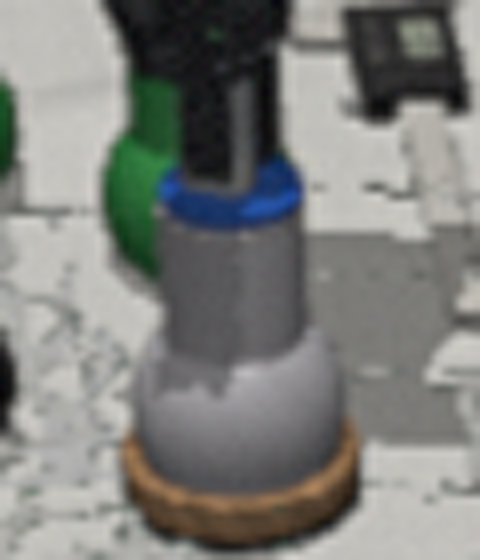

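The cover is in the mouth and nearly seated. A small nudge to feel contact.

Call:
drive_tool([
  [[1,0,0,-0.0005,0],[1,0,0,-0.001,0],[1,0,0,-0.001,0],[1,0,0,-0.001,0],[1,0,0,-0.001,0]],
])

```text
time_s: 9.75
ee_pos: [0.6226, -0.1582, 0.1298]
eef_rot: [[0.426, 0.001, -0.905], [0.905, -0.001, 0.426], [-0.0, -1.0, -0.001]]
ft_force: [-1.4, 1.3, 5.2]
gripper_width: 0.0145
```

Contact of 5 N at z=0.1298, so it's seated. Releasing by opening straight outward.

Call:
drive_tool([
  [[0.6,0,0,0.0008,0],[0.4,0,0,0.0008,0],[0,0,0,0.0008,0],[-0.5,0,0,0.0008,0],[-1,0,0,0.0008,0]],
])

```text
time_s: 10.25
ee_pos: [0.6219, -0.1578, 0.1292]
eef_rot: [[0.426, -0.001, -0.905], [0.905, 0.0, 0.426], [-0.0, -1.0, 0.001]]
ft_force: [-1.2, -0.1, -0.9]
gripper_width: 0.0682
```

Call:
drive_tool([
  [[-1,0,0,0,0],[-1,0,0,0.005,0],[-1,0,0,0.015,0],[-1,0,0,0.03,0],[-1,0,0,0.03,0]],
])

```text
time_s: 10.75
ee_pos: [0.6245, -0.1588, 0.1639]
eef_rot: [[0.426, 0.007, -0.905], [0.905, -0.002, 0.426], [0.001, -1.0, -0.007]]
ft_force: [0.3, -0.8, 0.1]
gripper_width: 0.0855
```

```bash
python3 - <<'E'
from h import *
s=bot.observe(); print(s['time_s'],s['ee_pos'],s['ft_force'],s['gripper_width'])
c=cap('wrist','w8.png'); W=world(c); hsv=cv2.cvtColor(c['frame'],cv2.COLOR_RGB2HSV)
m=(hsv[...,0]>95)&(hsv[...,0]<130)&(hsv[...,1]>120)&(abs(W[...,0]-.623)<.035)&(abs(W[...,1]+.158)<.035)
q=W[m]; d=q[(q[:,2]>.1)&(q[:,2]<.111)]; print(len(d),cv2.minEnclosingCircle(d[:,:2].astype(np.float32)),np.median(d,0))
A=np.c_[d[:,:2]-[.6233,-.158],np.ones(len(d))]; print('plane',np.linalg.lstsq(A,d[:,2],rcond=None)[0])
k=q[(q[:,2]>.12)]; print('knob',len(k),np.median(k,0),cv2.minEnclosingCircle(k[:,:2].astype(np.float32)))
im=c['frame'][150:400,200:440]; cv2.imwrite('pics/w8c.png',cv2.resize(im,None,fx=2.4,fy=2.4,interpolation=cv2.INTER_CUBIC)[...,::-1])
c=cap('side','s8.png'); im=c['frame'][180:250,265:325]; cv2.imwrite('pics/s8c.png',cv2.resize(im,None,fx=8,fy=8,interpolation=cv2.INTER_CUBIC)[...,::-1])
E
```

```text
10.75 [ 0.62447106 -0.15880283  0.16386995] [ 0.33046262 -0.78263093  0.127917  ] 0.08548769971430394
3770 ((0.6224935054779053, -0.15834179520606995), 0.02177146077156067) [ 0.61826719 -0.15565769  0.10613038]
plane [ 0.00403907 -0.00113627  0.10613729]
knob 972 [ 0.62093392 -0.15823454  0.12412408] ((0.6228510141372681, -0.15847019851207733), 0.044634222984313965)
```

View pics/w8c.png

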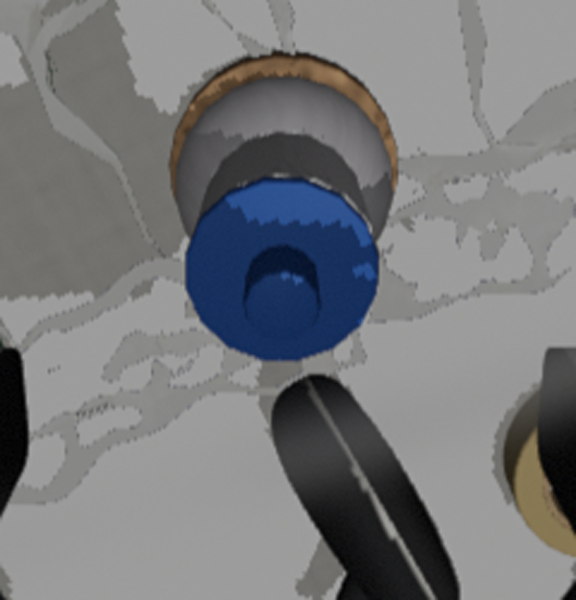

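View pics/s8c.png

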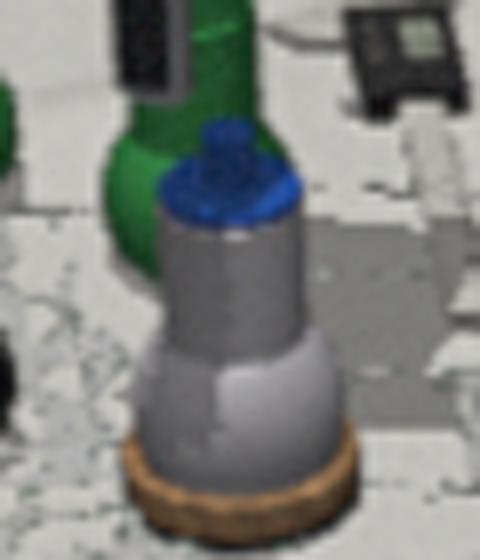

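The cover is level (plane slope 0.4 %), with its disc top at 0.106 against 0.107 expected, so it's seated and free. Now descend and grip the neck.

Call:
drive_tool([
  [[-1,0.0005,0,-0.015,0],[-1,0.0005,0,-0.035,0],[-1,0.0005,0,-0.055,0],[-1,0.0005,0,-0.07,0],[-1,0.0005,0,-0.0758,0]],
])

```text
time_s: 11.35
ee_pos: [0.6202, -0.1571, 0.0801]
eef_rot: [[0.426, -0.006, -0.905], [0.905, 0.002, 0.426], [-0.001, -1.0, 0.006]]
ft_force: [1.5, 0.1, 0.5]
gripper_width: 0.0857
```

Call:
drive_tool([
  [[-1,0,0,0,0],[-1,0,0,0,0],[-0.5,0,0,0,0],[-0.2,0,0,0,0],[-0.1,0,0,0,0]],
])

```text
time_s: 11.85
ee_pos: [0.6231, -0.1581, 0.0848]
eef_rot: [[0.426, 0.002, -0.905], [0.905, -0.001, 0.426], [0.0, -1.0, -0.002]]
ft_force: [-0.6, 0.2, 0.1]
gripper_width: 0.0468
```

```bash
python3 - <<'E'
from h import *
s=bot.observe(); print(s['time_s'],s['ee_pos'],s['ft_force'],s['gripper_width'])
c=cap('wrist','w9.png'); c=cap('side','s9.png'); im=c['frame'][180:250,265:325]; cv2.imwrite('pics/s9c.png',cv2.resize(im,None,fx=8,fy=8,interpolation=cv2.INTER_CUBIC)[...,::-1])
E
```

```text
11.85 [ 0.62313468 -0.15814831  0.08479119] [-0.5640898   0.20722501  0.08834978] 0.0468180532702293
```

View pics/w9.png

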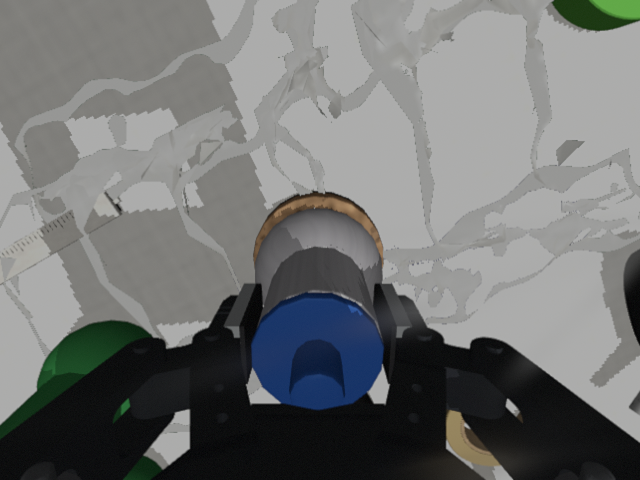

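View pics/s9c.png

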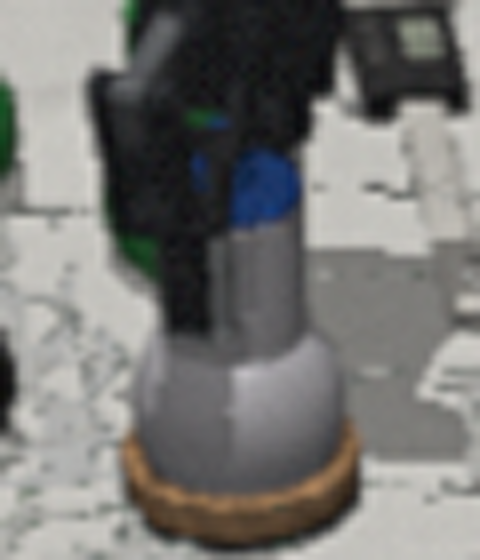

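The pads straddle the neck symmetrically. Gripping firmly and lifting.

Call:
drive_tool([
  [[0,0,0,0,0],[0.3,0,0,0,0],[1,0,0,0,0],[1,0,0,0,0],[1,0,0,0,0]],
], squeeze=80)

```text
time_s: 12.45
ee_pos: [0.6232, -0.158, 0.0847]
eef_rot: [[0.426, 0.001, -0.905], [0.905, -0.0, 0.426], [0.0, -1.0, -0.001]]
ft_force: [0.8, 1.3, 5.6]
gripper_width: 0.0427
```

Call:
drive_tool([
  [[1,0,0,0.003,0],[1,0,0,0.01,0],[1,0,0,0.025,0],[1,0,0,0.05,0],[1,0,0,0.075,0]],
])

```text
time_s: 12.95
ee_pos: [0.6219, -0.1578, 0.1594]
eef_rot: [[0.426, -0.002, -0.905], [0.905, 0.0, 0.426], [-0.0, -1.0, 0.002]]
ft_force: [0.7, -0.6, -1.4]
gripper_width: 0.0427
```

Call:
drive_tool([
  [[1,0,0,0.02,0],[1,0,0,0.03,0],[1,0,0,0.03,0],[1,0,0,0.03,0],[1,0,0,0.03,0]],
])

```text
time_s: 13.45
ee_pos: [0.6213, -0.1575, 0.1869]
eef_rot: [[0.426, -0.003, -0.905], [0.905, 0.001, 0.426], [-0.0, -1.0, 0.003]]
ft_force: [0.7, -0.8, -2.2]
gripper_width: 0.0425
```

```bash
python3 - <<'E'
from h import *
s=bot.observe(); print(s['time_s'],s['ee_pos'],s['ft_force'],s['gripper_width'])
c=cap('wrist','w10.png'); c=cap('side','s10.png'); im=c['frame'][130:250,255:345]; cv2.imwrite('pics/s10c.png',cv2.resize(im,None,fx=5,fy=5,interpolation=cv2.INTER_CUBIC)[...,::-1])
E
```

```text
13.45 [ 0.621341   -0.1575319   0.18690052] [ 0.71950705 -0.82886848 -2.19134298] 0.04254012621995125
```

View pics/s10c.png

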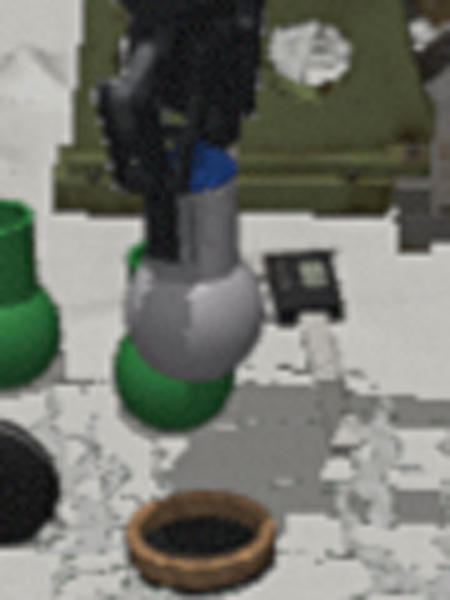

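View pics/w10.png

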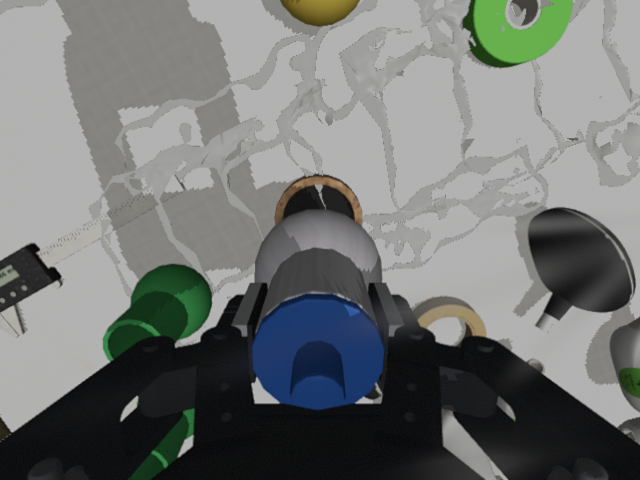

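The flask is lifted with its cover still seated. Moving toward the shaker and stopping where the wrist camera can see the ring.

Call:
drive_tool([
  [[1,-0.004,0.025,0.01,0],[1,-0.01,0.06,0.015,0],[1,-0.016,0.1,0.02,0],[1,-0.022,0.14,0.02,0],[1,-0.028,0.18,0.02,0]],
])

```text
time_s: 14.05
ee_pos: [0.5939, 0.0234, 0.2082]
eef_rot: [[0.426, -0.001, -0.905], [0.905, 0.0, 0.426], [-0.0, -1.0, 0.001]]
ft_force: [0.3, 1.0, -2.2]
gripper_width: 0.0423
```

Call:
drive_tool([
  [[1,-0.006,0.04,0,0],[1,-0.012,0.08,0,0],[1,-0.017,0.11,0,0],[1,-0.0198,0.127,0,0],[1,-0.0198,0.1317,0,0]],
])

```text
time_s: 14.55
ee_pos: [0.574, 0.1552, 0.2081]
eef_rot: [[0.424, -0.001, -0.906], [0.906, -0.0, 0.424], [-0.001, -1.0, 0.001]]
ft_force: [0.4, -0.6, -2.4]
gripper_width: 0.0427
```

Call:
drive_tool([
  [[1,0,0,0,0],[1,0,0,0,0],[1,0,0,0,0],[1,0,0,0,0],[1,0,0,0,0]],
])

```text
time_s: 15.05
ee_pos: [0.575, 0.1529, 0.2089]
eef_rot: [[0.427, 0.0, -0.904], [0.904, -0.0, 0.427], [-0.0, -1.0, -0.0]]
ft_force: [-0.3, 0.3, -2.4]
gripper_width: 0.0424
```

```bash
python3 - <<'E'
from h import *
s=bot.observe(); print(s['time_s'],s['ee_pos'],s['ft_force'],s['gripper_width'])
c=cap('wrist','w11.png'); s2=bot.observe(); print(s2['ee_pos']); W=world(c); hsv=cv2.cvtColor(c['frame'],cv2.COLOR_RGB2HSV)
H,S=hsv[...,0],hsv[...,1]
m=(S>120)&(H>4)&(H<20)&(W[...,2]>.076)&(W[...,2]<.086)&(abs(W[...,0]-.505)<.05)&(abs(W[...,1]-.187)<.05)
q=W[m]; print(len(q),cv2.minEnclosingCircle(q[:,:2].astype(np.float32)),np.median(q,0))
E
```

```text
15.05 [0.57498444 0.15292439 0.20888751] [-0.30280191  0.26173811 -2.39532201] 0.04239118919041531
[0.57493679 0.1531102  0.20887645]
4658 ((0.5034237504005432, 0.18844187259674072), 0.0362585186958313) [0.50061936 0.18982253 0.08000312]
```

View pics/w11.png

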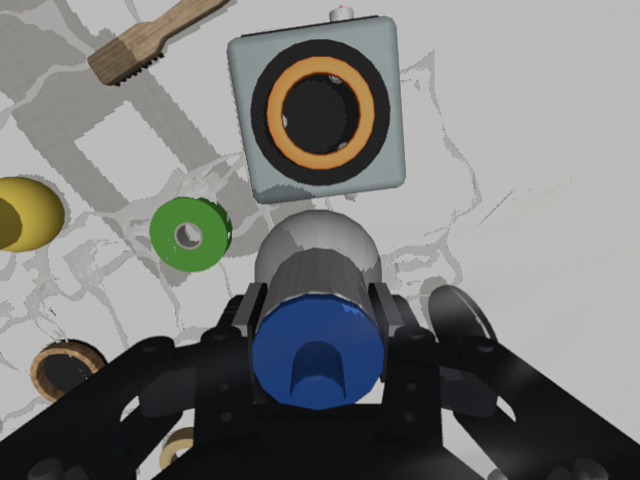

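Ring centre by wrist: (0.5034, 0.1884) at pixel (320,112), with radius 36.3 mm, which agrees with the corrected top view. Moving above it.

Call:
drive_tool([
  [[1,-0.015,0.007,0,0],[1,-0.038,0.019,0,0],[1,-0.06,0.03,-0.003,0],[1,-0.071,0.035,-0.01,0],[1,-0.0716,0.0353,-0.02,0]],
])

```text
time_s: 15.6
ee_pos: [0.5025, 0.1895, 0.1888]
eef_rot: [[0.425, 0.001, -0.905], [0.905, 0.0, 0.425], [0.001, -1.0, -0.001]]
ft_force: [0.1, -0.3, -2.9]
gripper_width: 0.0426
```

Call:
drive_tool([
  [[1,0,0,-0.008,0],[1,0,0,-0.018,0],[1,0,0,-0.025,0],[1,0,0,-0.028,0],[1,0,0,-0.028,0]],
])

```text
time_s: 16.1
ee_pos: [0.503, 0.1887, 0.1599]
eef_rot: [[0.426, -0.002, -0.905], [0.905, -0.0, 0.426], [-0.001, -1.0, 0.001]]
ft_force: [0.1, 0.4, -2.8]
gripper_width: 0.0424
```

Call:
drive_tool([
  [[1,0,0,0,0],[1,0,0,0,0],[1,0,0,0,0],[1,0,0,0,0],[1,0,0,0,0]],
])

```text
time_s: 16.6
ee_pos: [0.5033, 0.1891, 0.1611]
eef_rot: [[0.426, 0.001, -0.905], [0.905, 0.0, 0.426], [0.0, -1.0, -0.0]]
ft_force: [-0.0, 0.1, -2.9]
gripper_width: 0.0427
```

```bash
python3 - <<'E'
from h import *
s=bot.observe(); print(s['time_s'],s['ee_pos'],s['ft_force'],s['gripper_width'])
c=cap('wrist','w12.png'); c=cap('side','s12.png'); im=c['frame'][220:360,300:420]; cv2.imwrite('pics/s12c.png',cv2.resize(im,None,fx=4.2,fy=4.2,interpolation=cv2.INTER_CUBIC)[...,::-1])
E
```

```text
16.6 [0.5032836  0.18912355 0.16111478] [-0.01267867  0.06804995 -2.91689607] 0.04274124652787231
```

View pics/s12c.png

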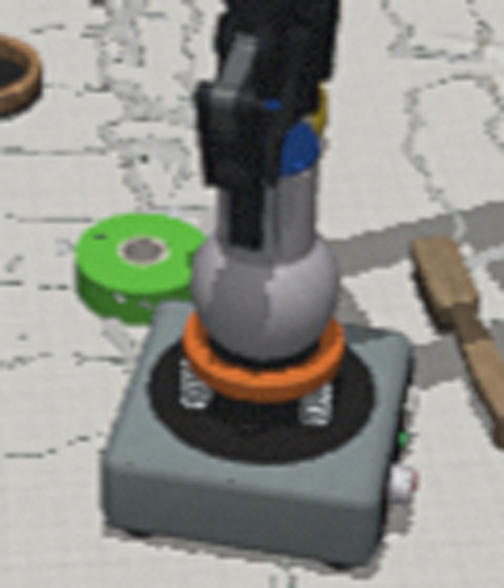

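View pics/w12.png

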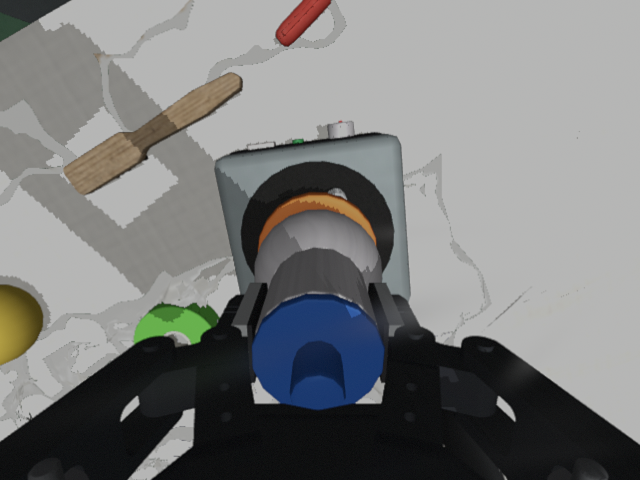

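Centred over the ring in both views. Lowering to contact.

Call:
drive_tool([
  [[1,0,-0.0006,-0.002,0],[1,0,-0.0006,-0.004,0],[1,0,-0.0006,-0.006,0],[1,0,-0.0006,-0.008,0],[1,0,-0.0006,-0.01,0]],
])

```text
time_s: 17.2
ee_pos: [0.5033, 0.1886, 0.151]
eef_rot: [[0.426, 0.0, -0.905], [0.905, 0.0, 0.426], [0.0, -1.0, 0.0]]
ft_force: [-0.4, -0.3, 1.2]
gripper_width: 0.0426
```

Call:
drive_tool([
  [[1,0,0,-0.002,0],[1,0,0,-0.004,0],[1,0,0,-0.006,0],[1,0,0,-0.008,0],[1,0,0,-0.009,0]],
])

```text
time_s: 17.7
ee_pos: [0.5033, 0.1886, 0.1421]
eef_rot: [[0.426, 0.0, -0.905], [0.905, 0.0, 0.426], [0.0, -1.0, -0.0]]
ft_force: [-2.0, -0.7, 3.9]
gripper_width: 0.0424
```

Call:
drive_tool([
  [[1,0,0,-0.001,0],[1,0,0,-0.002,0],[1,0,0,-0.003,0],[1,0,0,-0.003,0],[1,0,0,-0.003,0]],
])

```text
time_s: 18.2
ee_pos: [0.5033, 0.1886, 0.139]
eef_rot: [[0.426, 0.0, -0.905], [0.905, 0.0, 0.426], [0.0, -1.0, -0.0]]
ft_force: [-1.0, 0.2, 3.6]
gripper_width: 0.0424
```

Call:
drive_tool([
  [[1,0,0,-0.0005,0],[1,0,0,-0.001,0],[1,0,0,-0.0015,0],[1,0,0,-0.002,0],[1,0,0,-0.002,0]],
])

```text
time_s: 18.7
ee_pos: [0.5033, 0.1885, 0.137]
eef_rot: [[0.426, 0.0, -0.905], [0.905, 0.0, 0.426], [0.0, -1.0, -0.0]]
ft_force: [-2.2, 0.8, 5.5]
gripper_width: 0.043
```

Call:
drive_tool([
  [[1,0,0,-0.0005,0],[1,0,0,-0.001,0],[1,0,0,-0.001,0],[1,0,0,-0.001,0],[1,0,0,-0.001,0]],
])

```text
time_s: 19.2
ee_pos: [0.5034, 0.1885, 0.1361]
eef_rot: [[0.426, 0.0, -0.905], [0.905, 0.0, 0.426], [0.0, -1.0, -0.0]]
ft_force: [-2.5, 0.4, 6.4]
gripper_width: 0.0425
```

Call:
drive_tool([
  [[1,0,0,-0.0005,0],[1,0,0,-0.001,0],[1,0,0,-0.001,0],[1,0,0,-0.001,0],[1,0,0,-0.001,0]],
])

```text
time_s: 19.7
ee_pos: [0.5035, 0.1886, 0.1359]
eef_rot: [[0.426, 0.0, -0.905], [0.905, 0.0, 0.426], [0.0, -1.0, -0.0]]
ft_force: [-3.2, -1.5, 9.4]
gripper_width: 0.0422
```

```bash
cat > r.py <<'E'
from h import *
s=bot.observe(); print(s['time_s'],s['ee_pos'],s['ft_force'],s['moment'],s['gripper_width'])
for n in('side','wrist'):
    c=cap(n,'f_%s_%.2f.png'%(n,s['time_s'])); W=world(c); hsv=cv2.cvtColor(c['frame'],cv2.COLOR_RGB2HSV); H,S=hsv[...,0],hsv[...,1]
    m=(S>120)&(H>4)&(H<20)&(W[...,2]>.04)&(W[...,2]<.1)&(abs(W[...,0]-.505)<.045)&(abs(W[...,1]-.187)<.045)
    q=W[m]; print(n,len(q),'z pct',np.percentile(q[:,2],[5,50,75,90,97,100]).round(4))
    if n=='side': im=c['frame'][220:360,300:420]; cv2.imwrite('pics/f_side.png',cv2.resize(im,None,fx=4.2,fy=4.2,interpolation=cv2.INTER_CUBIC)[...,::-1])
E
python3 r.py; python3 - <<'E'
import sys; sys.path.insert(0,'.')
from h import *
for f in('side0','s12','w12','w11'):
    c=dict(np.load('/tmp/%s.png.npz'%f)); W=world(c); hsv=cv2.cvtColor(c['frame'],cv2.COLOR_RGB2HSV); H,S=hsv[...,0],hsv[...,1]
    m=(S>120)&(H>4)&(H<20)&(W[...,2]>.04)&(W[...,2]<.1)&(abs(W[...,0]-.505)<.045)&(abs(W[...,1]-.187)<.045)
    q=W[m]; print('before',f,len(q),np.percentile(q[:,2],[5,50,75,90,97,100]).round(4))
E
```

```text
19.7 [0.50346453 0.1885726  0.1359047 ] [-3.17774354 -1.45786092  9.35241146] [-0.03194195  0.63258178 -0.03180827] 0.04220381107585188
side 326 z pct [0.0512 0.0629 0.0643 0.0653 0.0664 0.0812]
wrist 1819 z pct [0.0509 0.0638 0.0643 0.0648 0.0652 0.0659]
before side0 571 [0.051  0.0788 0.0803 0.0811 0.082  0.083 ]
before s12 363 [0.0504 0.079  0.0802 0.0813 0.0824 0.0972]
before w12 1926 [0.0516 0.0799 0.0804 0.0809 0.0813 0.0823]
before w11 5054 [0.0535 0.0799 0.0805 0.0809 0.0814 0.0826]
```

View pics/f_side.png

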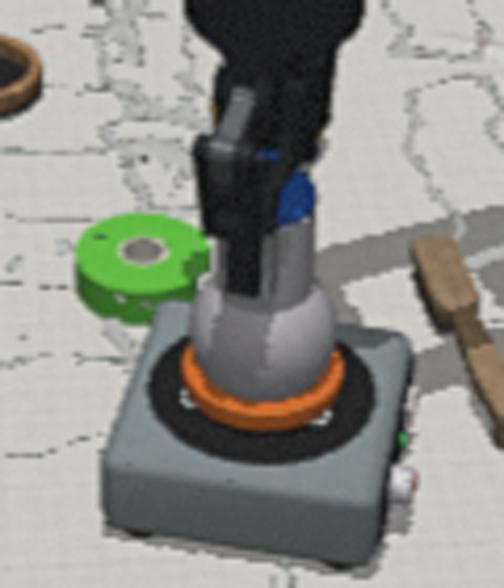

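The ring has gone down 16.1 mm (0.0804 to 0.0643), and the force now climbs without motion, so it's at the stop. A small extra margin and relief of the side load, then I'll check the upright and hold.

Call:
drive_tool([
  [[1,-0.0005,0,-0.0005,0],[1,-0.0005,0,-0.0008,0],[1,-0.0005,0,-0.0008,0],[1,-0.0005,0,-0.0008,0],[1,-0.0005,0,-0.0008,0]],
])

```text
time_s: 20.3
ee_pos: [0.5034, 0.1886, 0.1358]
eef_rot: [[0.426, 0.001, -0.905], [0.905, 0.0, 0.426], [0.001, -1.0, -0.001]]
ft_force: [-3.5, -0.9, 12.9]
gripper_width: 0.0425
```

Call:
drive_tool([
  [[1,0,0,0,0],[1,0,0,0,0],[1,0,0,0,0],[1,0,0,0,0],[1,0,0,0,0]],
])

```text
time_s: 20.8
ee_pos: [0.5034, 0.1886, 0.1358]
eef_rot: [[0.426, 0.001, -0.905], [0.905, 0.0, 0.426], [0.001, -1.0, -0.001]]
ft_force: [-4.1, 0.3, 11.8]
gripper_width: 0.0424
```

```bash
python3 r.py; python3 - <<'E'
import sys; sys.path.insert(0,'.')
from h import *
import glob
f=sorted(glob.glob('/tmp/f_wrist_*.npz'))[-1]
c=dict(np.load(f)); W=world(c); hsv=cv2.cvtColor(c['frame'],cv2.COLOR_RGB2HSV); H,S=hsv[...,0],hsv[...,1]
m=(H>95)&(H<130)&(S>120)&(abs(W[...,0]-.503)<.035)&(abs(W[...,1]-.188)<.035)&(W[...,2]>.15)&(W[...,2]<.164)
d=W[m]; A=np.c_[d[:,:2]-[.5034,.1884],np.ones(len(d))]; print('cover disc',len(d),cv2.minEnclosingCircle(d[:,:2].astype(np.float32)),np.linalg.lstsq(A,d[:,2],rcond=None)[0])
cv2.imwrite('pics/fw.png',c['frame'][...,::-1])
cap('top','ftop.png')
E
```

```text
20.8 [0.5034221  0.18859441 0.13582391] [-4.08198523  0.30618135 11.7968046 ] [-0.12842927  0.73856848 -0.00568688] 0.04238226189003274
side 326 z pct [0.0514 0.0628 0.0644 0.0651 0.0659 0.0814]
wrist 1822 z pct [0.0507 0.0637 0.0643 0.0648 0.0651 0.0663]
cover disc 9271 ((0.5040215849876404, 0.1877327859401703), 0.023073071613907814) [0.00918046 0.00139675 0.15746198]
```

View pics/fw.png

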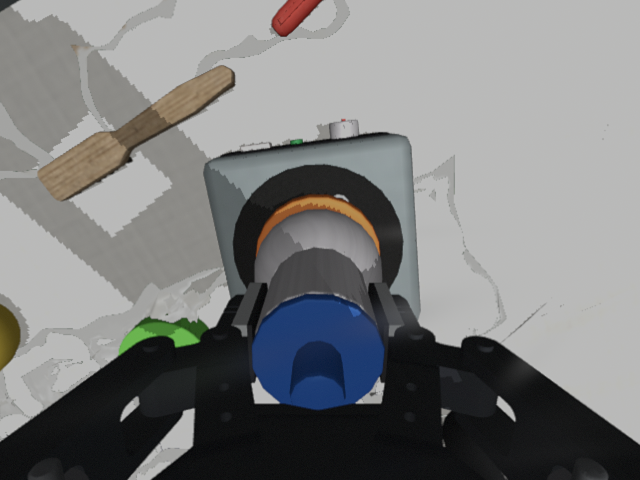

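View pics/ftop.png

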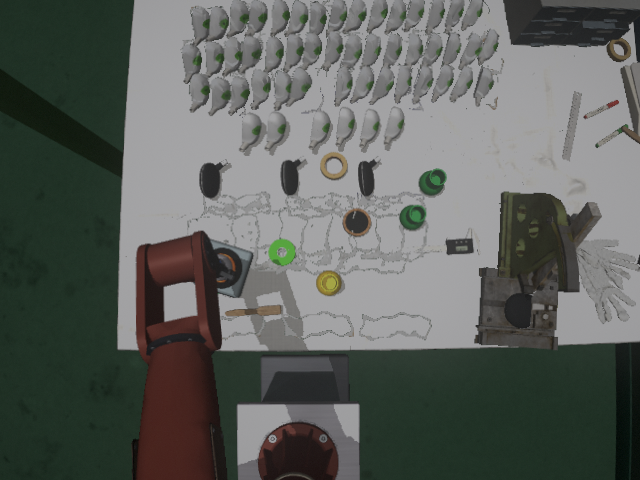

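Ring at its stop, flask upright, cover seated, other objects unmoved. Handing in.

```bash
python3 - <<'E'
from workcell import bot, job
print(job.hand_in()); s=bot.observe(); print(s['time_s'],s['ft_force'])
E
```

```text
the job is handed in; nothing more can be done
None
the job is handed in; nothing more can be done
```

The job is handed in at about 21 s, with the gripper still holding the flask by its neck and pressing the spring ring down.

**What I did:** I put the blue cover on the metal flask in its cork-edged rest. It touched down at about 5 N, and I let go of it. I then took the flask by the neck at 80 N, centred it over the orange ring and pressed it straight down.

**Last checks:**
- **Ring:** it went down 16.1 mm by the wrist depth image (0.0804 to 0.0643 m). The force kept rising with no further motion, so it is at its stop. It is held with roughly 6 N beyond the spring.
- **Cover:** after release it was level to 0.4 % and its disc top read 0.106 m against 0.107 m expected. In the final pose it reads level to about 0.5° and at the expected height.
- **Surroundings:** the hand is well above the shaker, and the other things look unmoved in the top view.

**What disagreed:**
- **Cameras:** the top and wrist cameras differed by about 3 mm in x; I used the wrist camera.
- **Cover alignment:** before lowering the cover, the side view suggested about 1–2 mm of offset the other way, inside the 2.5 mm of play.
- **Side load:** about 4 N remains at the end; a 0.5 mm shift did not relieve it.

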